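# Open the filler of a laser welder's cooling-water tank

### The arm

A 7-joint arm with a two-finger parallel gripper is mounted at the origin on the work surface. World frame = base frame: x ahead of the robot, y to its left, z up, the work surface at z = 0. Lengths are in m, angles in rad, forces in N, time in s.
With the tool pointing down it reaches from about 0.425 to 0.95 m from the base axis. Payload 4.7 kg.
Tool frame: the origin (TCP) lies at the very end of the fingers, on their centre line; the grasp point (between the pads) lies 19 mm behind it; z points along the fingers, y is the direction in which the jaws open and shut (so a half turn about z gives the same grasp; the last joint's range is limited). The gripper opens to 85 mm and grips with 20 to 120 N. Pads are 22 mm wide; open, the fingers measure 114 mm over their backs; the gripper's body (76 mm by 85 mm) begins 54 mm behind the grasp point. The pads swing forward as they close: fully open they stand 13 mm farther back than shut.
Start: joints at [-1.185, 0.469, -0.049, 1.532, 0.024, 1.141, -0.082], TCP at [0.272, 0.618, 0.231] pointing down, gripper open.
Joint ranges: [-2.59, 2.59], [-0.33, 1.99], [-1.39, 1.29], [0.1, 2.45], [-1.04, 4.18], [0.21, 1.99], [-2.66, 2.66]. Speed limits (rad/s): [2.57, 2.57, 3.14, 3.14, 3.14, 3.14, 3.14].

### API

Orientations are given as a unit quaternion [x, y, z, w].
In Python, from bench import ctrl gives the robot as it stands.
- The arm moves only by the shell command python3 -m crank 'ROWS' [OPENING] [FORCE]. ROWS is JSON, a list that holds one entry, the list of rows, each a list of 6 numbers: the shift along the tool's x, y, z in m, then the turn, a rotation vector about the tool's x, y, z in degrees. A call has 1 to 8 rows; each row is the pose to reach, as a shift and turn from the pose measured when the call began, along the tool's axes at that moment; what a row does not reach only later rows make up. A row lasts 1/12 s, in which the tool goes at most 41.7 mm and 7.16 degrees, less where a joint would pass 70% of its speed; a pose out of reach is approached as far as the arm can. A call with a gripper value outside its range is refused whole. OPENING is the opening, from 0 (shut) to 1 (fully open), set as the call begins (- or left out, the last holds). The fingers move at their own pace and stop on an object; FORCE is the grip in N (left out, the last holds). Time passes only in rows, so rows that repeat a pose let the fingers close. It gives the time, the measured TCP pose, the force and the opening at its end, in the units of the state.
- ctrl.get_state(): the state, without advancing time (a new reading comes with each control period).
- ctrl.capture(name): name is "side" or "top" or "wrist"; returns a dict with "color" (384x512x3 uint8, red, green, blue), "range_z" (384x512 float32, m along the optical axis (not along the pixel's ray), 0 where there is no reading), "K" (3x3 intrinsics, pixels), "rvec" (rotation vector, rad) and "tvec" (3), from world to camera coordinates, as OpenCV has them. Camera axes: x right, y down, z forward; pixel columns grow to the right and rows downward; lengths in m; the calibration is good to about 2 mm. The wrist camera is an equidistant fisheye: a pixel r from the principal point sees the ray r / f radians off the axis. A picture is of the moment at which its call begins.
- ctrl.job_done(): hands the job in, once; it reports no verdict.
The state is a dict: "t": time; "joint_pos": joint angles; "dq": joint speeds; "joint_efforts": joint torques, N m; "tool_pos": TCP position; "tool_rot": TCP orientation; "force": force on the tool from outside, world axes, zero at the start; "ft_torque": the same for the moment, N m; "opening": opening from 0.0 (shut) to 1.0 (fully open).
Only numpy, scipy, OpenCV 4.12 (cv2) and the standard library are available. Lean on these libraries where they do the work, as an engineer would, in place of code of your own. Each camera call takes 0.05 s, during which the arm holds its last target. There are 200 camera calls.

### The job

The welder's cooling-water tank is to be topped up. Lift the yellow hinged flap right back until it stays open past upright, then unscrew the black filler cap beneath it: turn it anticlockwise until you feel it come up against its stop, then draw it straight up out of the neck, never forcing it against the stop or pulling while it still holds, as its plastic lugs snap. Set the cap down gently, right way up, in the blue tray, leave the flap open, let go, and leave the other things on the bench alone.

Things in the scene. Friction and masses are not known exactly. Their poses are not given: they have to be found in the camera images.
- tank: White metal cooling-water tank, 240 x 180 x 100 mm high, blue band round its foot, fixed. Its flat top is at z = 0.100; in the middle of it a metal neck collar, 62 mm across, stands 6 mm proud. Origin: on the filler axis, at bench level. z is up; x runs along the 240 mm side, from the flap's bar towards the flap's hinge.
- flap_hinge (a point): Middle of the flap's hinge line, 68 mm along the tank's x axis from the filler axis and 47 mm above the tank top, between two steel posts 50 mm high, 6 mm wide, 68 mm apart (middles). The hinge line runs along y (same axes as the tank).
- flap (a joint): Angle of the yellow flap (rad): 0 level over the cap, 1.57 upright, 2.15 its end stop, leaning away from the cap; it may start slightly raised. It stays where left (friction 0.15 N m: a newton or two at the bar). From the hinge: a plate 96 x 58 x 4 mm, then two side arms 56 mm apart inside, with a bar across their ends. From 1.8 rad on it leaves room for a gripper at the cap.
- flap_bar (a point): Middle of the flap's round steel bar, 9 mm thick, 56 mm long in the clear, parallel to the hinge line and 128 mm from it; 47 mm above the tank top when level. Between bar and plate edge is an open window 27 mm long, so the bar can be pinched from above and turns between the fingers as the flap goes up. The point's axes turn with the flap.
- cap_grip (a point): Black round cap, ribbed, white stripe on top; head 46 mm across, 34 mm high. Point: on its axis half-way up the head, 24 mm above the tank top when fastened; x along the stripe, z up. Two lugs on its stem lie under the collar, a spring below presses them up with 6 N (turning rubs, under 0.1 N m; at the stop 0.2 N m more is plenty). 2 mm of side play.
- cap: The same cap, loose, 0.09 kg, 46 mm high. Origin: middle of the stem's foot, 29 mm below cap_grip. Anticlockwise from above, the lugs meet a firm stop after 0.7 to 1.5 rad (differs, cannot be seen). At the stop, or up to 0.2 rad before it, they are in slots: the cap lifts straight out, free after 12 mm. The spring lifts it 4 mm if not held.
- tray_floor (a point): Blue plastic tray, fixed to the bench, 140 x 140 mm outside, walls 4 mm thick and 24 mm high. Point: middle of its inner floor, 5 mm above the bench; x and y along its sides. The cap stands here on its stem's foot.
- mould: Steel mould insert, a block 75 x 55 x 35 mm, loose, not to be disturbed. Origin: middle of its underside.
- bottle: White plastic bottle with red cap, 56 mm across, 150 mm high, loose, not to be disturbed. Origin: middle of its underside.
- nozzle: Brass nozzle standing upright, 40 mm across at the foot, 50 mm high, loose, not to be disturbed. Origin: middle of its underside.

How it is judged:
On the way, in this order (a step that is already met when the one before it is completed fails the run):
1. the flap is lifted back past upright (beyond 1.7 rad) (value of joint flap above 1.7 rad), for 0.2 s.
2. the cap is unscrewed and out of the neck, flap still back (z of cap_grip in the frame of tank above 0.145 m and value of joint flap above 1.6 rad), for 0.1 s.
At the end, for the whole second after the job is handed in: The flap is still open beyond 1.6 rad; the cap stands upright (within 0.15 rad) and at rest on the blue tray's floor, its axis inside the tray (within 50 mm of the middle along each side), let go (value of joint flap above 1.6 rad and x of cap_grip in the frame of tray_floor between -0.05 and 0.05 m and y of cap_grip in the frame of tray_floor between -0.05 and 0.05 m and z of cap_grip in the frame of tray_floor between 0.022 and 0.035 m and angle between cap_grip's own z axis and vertical below 0.15 rad and linear speed of cap below 0.02 m/s); the robot touches nothing.
It fails at once if the cap is forced against the neck or another part of the tank (more than 40 N: turned past the stop, pulled while it holds, or knocked) (contact force between cap and tank above 40 N).
It fails at once if the cap is dropped or thrown into the tray instead of set down (faster than 0.5 m/s while in the tray, its middle within 60 mm of the floor) (z of cap_grip in the frame of tray_floor below 0.06 m and horizontal distance between cap_grip and tray_floor below 0.095 m and linear speed of cap above 0.5 m/s).
It fails at once if the cap falls over or is tipped beyond 0.8 rad (angle between cap_grip's own z axis and vertical above 0.8 rad).
It fails at once if the mould insert, bottle or nozzle is moved by more than 20 mm (distance of any of mould, bottle, nozzle from where it was at the start of the episode above 0.02 m).
It also fails if it takes over 72 s, if anything falls off the work surface, if the arm or the gripper's body presses on something with over 40 N, if the wrist force passes 120 N, or if a joint passes its speed limit or range.

## Working session

There is one attempt and no reset: what is moved stays moved. The work goes in short steps, Python scripts to look and compute and a shell command to move; the robot and the scene stay as the last step left them, time stands still between calls to the robot, and variables do not carry over. Pictures are saved under pics/ and viewed, about 8 in all and at most 12, crops included, and the job is handed in when it is done.

```bash
ls; mkdir -p pics
cat > h.py <<'E'
import numpy as np, cv2
from bench import ctrl
from scipy.spatial.transform import Rotation as R
def cap(n): return ctrl.capture(n)
def save(c,name): cv2.imwrite('pics/'+name,cv2.cvtColor(c['color'],cv2.COLOR_RGB2BGR))
def cloud(c):
    K=np.array(c['K']);z=c['range_z'];v,u=np.mgrid[:z.shape[0],:z.shape[1]]
    p=np.stack([(u-K[0,2])/K[0,0]*z,(v-K[1,2])/K[1,1]*z,z],-1)
    Rm=R.from_rotvec(np.ravel(c['rvec'])).as_matrix()
    return (p-np.ravel(c['tvec']))@Rm, z>0
E
python3 - <<'E'
from h import *
a=cap('top');b=cap('side')
save({'color':np.vstack([a['color'],b['color']])[::1]},'x.png')
cv2.imwrite('pics/a.png',cv2.cvtColor(np.hstack([a['color'],b['color']]),cv2.COLOR_RGB2BGR)) 
save(a,'top1.png');save(b,'side1.png')
np.savez('c1.npz',tp=cloud(a)[0],tc=a['color'],sp=cloud(b)[0],sc=b['color'])
s=ctrl.get_state();print(s)
for c in(a,b):print(c['K'],c['rvec'],c['tvec'],-R.from_rotvec(np.ravel(c['rvec'])).as_matrix().T@np.ravel(c['tvec']))
E
```

```text
pics
{'t': 0.1, 'joint_pos': array([-1.18490539,  0.46936817, -0.04860627,  1.53359125,  0.0241094 ,
        1.14103244, -0.08232656]), 'dq': array([ 0.00131527, -0.00256774,  0.00016037, -0.00167955, -0.00011646,
       -0.00058791, -0.00044528]), 'joint_efforts': array([ 6.22319967e-04, -5.11515713e+01, -4.68029268e-02, -2.38390160e+01,
        1.07984312e-02,  4.34414134e-03, -1.39181543e-05]), 'tool_pos': array([0.27178965, 0.61726966, 0.23035434]), 'tool_rot': array([ 2.05903553e-01,  9.78571870e-01, -8.93603141e-04, -1.52884248e-04]), 'force': array([ 0.19732972, -1.11443364,  0.23600915]), 'ft_torque': array([ 0.03129755, -0.03204724, -0.02211936]), 'opening': 1.0009229390749166}
[[436.48891684   0.         258.547982  ]
 [  0.         436.48891684 185.03250263]
 [  0.           0.           1.        ]] [ 2.13129887 -2.14192249  0.14300423] [-7.68015269e-04  5.93092845e-01  9.51415228e-01] [ 0.44496806 -0.01888258  1.02888169]
[[356.72625445   0.         256.8023479 ]
 [  0.         356.72625445 190.25856242]
 [  0.           0.           1.        ]] [ 0.1728057  -2.8080789   1.25919044] [0.61009473 0.1366464  0.86419125] [0.52964713 0.62663199 0.68155749]
```

View pics/top1.png

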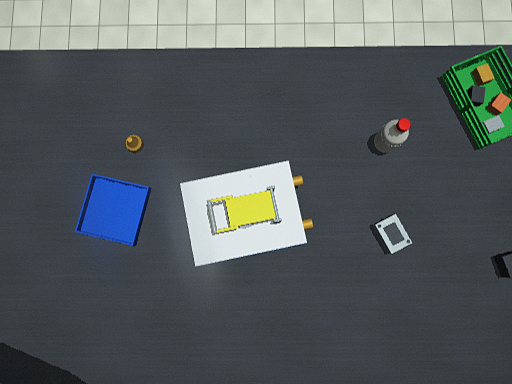

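View pics/side1.png

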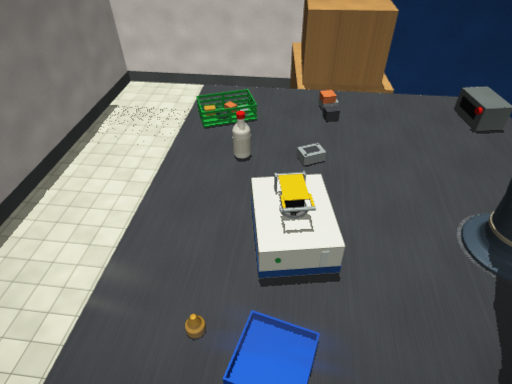

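The top view shows the tank at about (243,213), with the flap bar on its left (213,217) and the hinge on its right (275,204). The tray is at (113,210), the nozzle at (134,143), the bottle at (393,135) and the mould at (391,234). The side view agrees and shows the flap slightly raised, over the cap. Next I'll measure these.

Run:
```python
from h import *
d=np.load('c1.npz')
for k in 'ts':
    p=d[k+'p'];c=d[k+'c'].astype(int);hsv=cv2.cvtColor(d[k+'c'],cv2.COLOR_RGB2HSV)
    H,S,V=[hsv[...,i].astype(int) for i in range(3)]
    w=(S<40)&(V>150)&(p[...,2]>.085)&(p[...,2]<.112)&(p[...,0]<.7)&(abs(p[...,1])<.4)
    q=p[w];print(k,'tank top n,z',w.sum(),np.median(q[:,2]))
    r=cv2.minAreaRect((q[:,:2]*1000).astype(np.float32));print(' rect',r, cv2.boxPoints(r).tolist())
    y=(H>22)&(H<35)&(S>150)&(V>100)&(p[...,2]>.11)&(p[...,2]<.3)
    q=p[y];m=q.mean(0);U=np.linalg.svd(q-m,full_matrices=False)[2];print(' flap',y.sum(),m,U.round(3).tolist(),q.min(0),q.max(0))
    b=(H>105)&(H<125)&(S>150)&(V>80)&(p[...,1]>.15)&(p[...,2]>-.01)&(p[...,2]<.04)
    q=p[b];r=cv2.minAreaRect((q[:,:2]*1000).astype(np.float32));print(' tray',b.sum(),r,q[:,2].min(),np.median(q[:,2]),q[:,2].max())
    g=(S<60)&(p[...,2]>.13)&(p[...,2]<.25)&(abs(p[...,1])<.2)&(p[...,0]>.3)&(p[...,0]<.6)
    q=p[g];print(' grey',g.sum(),q.min(0),q.max(0))
    b=(abs(H-18)<8)&(S>120)&(p[...,2]>.01)&(p[...,2]<.06)&(p[...,1]>.15)&(p[...,0]<.8);print(' nozzle',np.median(p[b],0),p[b].max(0))
```

```text
t tank top n,z 7506 0.10018100815607114
 rect ((557.5045776367188, -100.49334716796875), (186.94711303710938, 516.3113403320312), 13.689947128295898) [[405.5894470214844, 128.20611572265625], [527.7836303710938, -373.4371337890625], [709.419677734375, -329.19281005859375], [587.2255249023438, 172.450439453125]]
 flap 1375 [0.52838863 0.01556666 0.15308558] [[-0.22, 0.972, 0.079], [-0.975, -0.221, 0.003], [0.02, -0.076, 0.997]] [ 0.48384178 -0.03824503  0.1362941 ] [0.56877097 0.09011405 0.16222779]
 tray 3485 ((544.9075317382812, 343.20074462890625), (152.35577392578125, 144.1365966796875), 76.65958404541016) -0.0040863854655027 0.004454842356517548 0.028936209423579478
 grey 297 [ 0.47989588 -0.05038088  0.13336047] [0.57523827 0.09808439 0.16416769]
 nozzle [0.69593952 0.28952388 0.02593488] [0.72063984 0.31433357 0.05383284]
s tank top n,z 4446 0.09937135987146514
 rect ((555.8990478515625, -90.33441162109375), (186.84640502929688, 500.8193054199219), 13.71944808959961) [[405.752197265625, 130.77374267578125], [524.530517578125, -355.75653076171875], [706.0458984375, -311.44256591796875], [587.267578125, 175.08770751953125]]
 flap 712 [0.52848585 0.02014451 0.15226097] [[-0.163, 0.984, 0.077], [-0.986, -0.164, 0.014], [0.026, -0.073, 0.997]] [ 0.4847174  -0.03852201  0.11436098] [0.56636463 0.08973628 0.15924992]
 tray 5097 ((533.23876953125, 283.379150390625), (243.60951232910156, 151.61874389648438), 81.51319122314453) -0.0027579036900640392 0.003836448214726696 0.032350228136649374
 grey 298 [ 0.48018204 -0.04895625  0.13000951] [0.57678475 0.10157018 0.16166612]
 nozzle [0.69732736 0.30344055 0.02556724] [0.71910289 0.31724207 0.05163517]
```

Run:
```python
from h import *
d=np.load('c1.npz')
for k in 'ts':
    p=d[k+'p'];hsv=cv2.cvtColor(d[k+'c'],cv2.COLOR_RGB2HSV)
    H,S,V=[hsv[...,i].astype(int) for i in range(3)]
    w=(S<60)&(V>130)&(abs(p[...,2]-.1)<.006)&(p[...,0]<.7)&(p[...,1]>-.19)&(p[...,1]<.2)
    w=cv2.morphologyEx(w.astype(np.uint8),cv2.MORPH_OPEN,np.ones((3,3)))
    n,l,st,_=cv2.connectedComponentsWithStats(w);i=1+st[1:,4].argmax();w=l==i
    q=p[w];print(k,w.sum(),cv2.minAreaRect((q[:,:2]*1000).astype(np.float32)))
    r=cv2.minAreaRect((q[:,:2]*1000).astype(np.float32));C=np.array(r[0])/1000
    q=p[(p[...,2]>.135)&(p[...,2]<.2)&(abs(p[...,:2]-C)<.12).all(-1)]
    for a in (np.radians(-76.5),):
        X=np.array([np.cos(a),np.sin(a)]);Y=np.array([-X[1],X[0]])
        L=np.c_[(q[:,:2]-C)@X,(q[:,:2]-C)@Y,q[:,2]]
        print(L.min(0),L.max(0)); m=L[:,0]<-.04;print('bar',L[m].min(0),np.median(L[m],0),L[m].max(0))
        b=L[L[:,0]<-.055];print('barend',np.median(b,0),len(b))
        pp=L[(L[:,0]>-.02)&(L[:,0]<.05)];f=np.polyfit(pp[:,0],pp[:,2],1);print('plane',f,'hinge z',np.polyval(f,.068),'bar z',np.polyval(f,-.06))
    t=(H>105)&(H<125)&(S>150)&(V>60)&(p[...,1]>.22)&(p[...,2]>-.0)&(p[...,2]<.035)
    q=p[t];r=cv2.minAreaRect((q[:,:2]*1000).astype(np.float32));print('tray',r)
```

```text
t 7115 ((525.5462646484375, 30.63494873046875), (179.79579162597656, 240.3001251220703), 11.699247360229492)
[-0.06441528 -0.03953696  0.1362941 ] [0.07674262 0.0355943  0.16416769]
bar [-0.06441528 -0.0327611   0.15322484] [-0.0578939   0.00072594  0.1595805 ] [-0.04014033  0.0355943   0.16416769]
barend [-0.05933083 -0.00057175  0.16001283] 151
plane [-0.07629002  0.15422541] hinge z 0.1490376856501458 bar z 0.1588028088378411
tray ((544.573486328125, 342.51397705078125), (152.24623107910156, 143.7924041748047), 76.6843032836914)
s 4400 ((526.018310546875, 31.78252410888672), (180.76031494140625, 243.51438903808594), 11.863790512084961)
[-0.06545592 -0.03837555  0.13515328] [0.07699534 0.03585833 0.16166612]
bar [-0.06545592 -0.03235105  0.15148308] [-0.06092779  0.00145588  0.1583036 ] [-0.04039156  0.03585833  0.16166612]
barend [-0.0615527   0.00192278  0.15875018] 144
plane [-0.01500128  0.15168171] hinge z 0.15066162391547563 bar z 0.15258178743061504
tray ((540.0974731445312, 331.7359313964844), (153.3019256591797, 143.8241729736328), 77.91722869873047)
```

```bash
cat >> h.py <<'E'
C=np.array([.5257,.0312]);A=np.radians(-78.25);X=np.array([np.cos(A),np.sin(A)]);Y=np.array([-X[1],X[0]])
def tk(x,y,z): return np.r_[C+x*X+y*Y,z]
def goal(P,ang=101.75):
    s=ctrl.get_state();Rt=R.from_quat(s['tool_rot'])
    y=np.array([np.cos(np.radians(ang)),np.sin(np.radians(ang)),0]);z=np.array([0,0,-1.]);x=np.cross(y,z)
    G=R.from_matrix(np.c_[x,y,z]);p=s['tool_pos'];d=p[:2]-C
    print('t %.2f'%s['t'],'tcp',p.round(4),'tank-frame',(d@X).round(4),(d@Y).round(4),'open %.3f'%s['opening'],'F',s['force'].round(1),'M',s['ft_torque'].round(2),'q',s['joint_pos'].round(2))
    print('  shift mm',(Rt.inv().apply(np.array(P)-p)*1000).round(1),'turn deg',np.degrees((Rt.inv()*G).as_rotvec()).round(2))
E
python3 -c "
from h import *
goal(tk(-.0596,0,.26))"
python3 -m crank '[[[-0.04,-0.01,0,0,0,-7],[-0.08,-0.02,0,0,0,-14],[-0.11,-0.05,0,0,0,-21],[-0.14,-0.08,0,0,0,-28],[-0.17,-0.11,0,0,0,-35],[-0.19,-0.14,0,0,0,-35.5],[-0.21,-0.17,0,0,0,-35.5],[-0.22,-0.195,-0.01,0,0,-35.5]]]' 0.4 20
python3 -c "
from h import *
goal(tk(-.0596,0,.26))"
```

```text
t 0.10 tcp [0.2718 0.6173 0.2304] tank-frame -0.6255 -0.1292 open 1.001 F [ 0.2 -1.1  0.2] M [ 0.03 -0.03 -0.02] q [-1.18  0.47 -0.05  1.53  0.02  1.14 -0.08]
  shift mm [-433.9 -385.6  -28.9] turn deg [-1.000e-01 -3.000e-02 -3.551e+01]
t: 0.77
tool_pos: [0.3953, 0.3451, 0.2386]
tool_rot: [-0.1, 0.995, -0.003, -0.002]
force: [0.2, -0.6, -0.8]
opening: 0.397
t 0.77 tcp [0.3953 0.3451 0.2386] tank-frame -0.3338 -0.0637 open 0.397 F [ 0.2 -0.6 -0.8] M [-0.09  0.02 -0.04] q [-0.71  0.22 -0.11  1.87  0.03  1.06  0.94]
  shift mm [ -65.  -274.   -20.2] turn deg [-0.31 -0.26 -0.28]
```

```bash
python3 -m crank '[[[-0.01,-0.04,-0.005,0,0,0],[-0.02,-0.08,-0.01,0,0,0],[-0.03,-0.12,-0.015,0,0,0],[-0.04,-0.16,-0.02,0,0,0],[-0.05,-0.2,-0.02,-0.3,-0.3,-0.3],[-0.06,-0.24,-0.02,-0.3,-0.3,-0.3],[-0.065,-0.27,-0.02,-0.3,-0.3,-0.3],[-0.065,-0.274,-0.02,-0.3,-0.3,-0.3]]]' 0.27 20
python3 - <<'E'
from h import *
goal(tk(-.0596,0,.26))
w=cap('wrist');save(w,'w1.png');print(w['K'],w['rvec'],w['tvec'])
E
```

```text
t: 1.43
tool_pos: [0.5155, 0.0817, 0.2597]
tool_rot: [-0.097, 0.995, -0.002, 0.001]
force: [-0.3, -0.5, 0.3]
opening: 0.268
t 1.43 tcp [0.5155 0.0817 0.2597] tank-frame -0.0515 0.0003 open 0.268 F [-0.3 -0.5  0.3] M [-0.02 -0.01 -0.02] q [-0.32  0.19  0.09  1.86 -0.01  1.09  1.54]
  shift mm [ 0.4  8.1 -0.3] turn deg [-0.23  0.05 -0.62]
[[297.31863964   0.         256.56095305]
 [  0.         297.31863964 192.2755171 ]
 [  0.           0.           1.        ]] [-1.8770272  -2.28220821 -0.30079337] [ 0.01923682 -0.54502384  0.26987002]
```

View pics/w1.png

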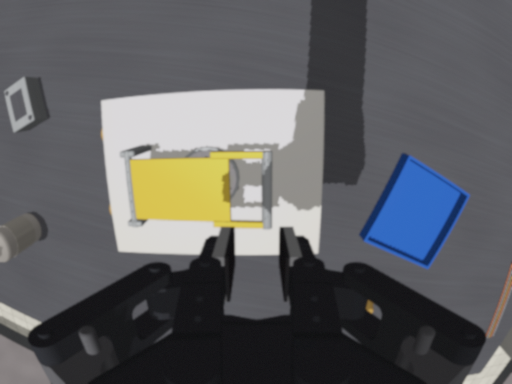

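The wrist view shows the bar running vertically at column 267, rows 150–228. The window is at columns 232–262, and the fingertips are at columns 231 and 287, so the alignment is good. I'll project the bar onto its plane to check.

```bash
cat >> h.py <<'E'
def fray(c,u,v,z):
    K=c['K'];m=np.array([(u-K[0][2])/K[0][0],(v-K[1][2])/K[1][1]]);th=np.hypot(*m)
    r=np.r_[m/th*np.sin(th),np.cos(th)];Rm=R.from_rotvec(np.ravel(c['rvec'])).as_matrix()
    o=-Rm.T@np.ravel(c['tvec']);d=Rm.T@r;P=o+d*(z-o[2])/d[2];e=P[:2]-C
    return P.round(4),(e@X).round(4),(e@Y).round(4)
E
python3 - <<'E'
from h import *
w=cap('wrist')
for z in(.157,):
  for uv in((267,150),(267,189),(267,228),(130,190),(232,158),(232,222)):print(uv,*fray(w,*uv,z))
for uv in((103,100),(325,91),(118,250),(319,255)):print(uv,*fray(w,*uv,.1))
goal(tk(-.0596,0,.2))
E
```

```text
(267, 150) [0.4774 0.0866 0.157 ] -0.0641 -0.036
(267, 189) [0.5102 0.0934 0.157 ] -0.064 -0.0025
(267, 228) [0.5454 0.1008 0.157 ] -0.0641 0.0334
(130, 190) [ 0.5353 -0.0286  0.157 ] 0.0605 -0.0028
(232, 158) [0.4896 0.0592 0.157 ] -0.0347 -0.0296
(232, 222) [0.5459 0.0691 0.157 ] -0.033 0.0275
(103, 100) [ 0.4597 -0.0985  0.1   ] 0.1135 -0.091
(325, 91) [0.4113 0.1357 0.1   ] -0.1256 -0.0907
(118, 250) [ 0.6354 -0.0646  0.1   ] 0.1161 0.0879
(319, 255) [0.5896 0.1736 0.1   ] -0.1264 0.0915
t 1.53 tcp [0.5137 0.0877 0.2595] tank-frame -0.0578 -0.0003 open 0.270 F [-0.3  1.   0.1] M [ 0.02 -0.07  0.08] q [-0.32  0.19  0.08  1.86 -0.02  1.09  1.54]
  shift mm [-0.3  1.9 59.5] turn deg [-0.02 -0.01 -0.23]
```

```bash
python3 -m crank '[[[0,0.002,0.03,0,0,-0.2],[0,0.002,0.06,0,0,-0.2],[0,0.002,0.08,0,0,-0.2],[0,0.002,0.1,0,0,-0.2],[0,0.002,0.11,0,0,-0.2],[0,0.002,0.114,0,0,-0.2],[0,0.002,0.114,0,0,-0.2],[0,0.002,0.114,0,0,-0.2]]]' 0.27 20
python3 - <<'E'
from h import *
goal(tk(-.0596,0,.145))
w=cap('wrist');save(w,'w2.png')
E
```

```text
t: 2.2
tool_pos: [0.5138, 0.0905, 0.1462]
tool_rot: [-0.103, 0.995, 0.0, 0.001]
force: [-0.6, 0.3, -0.2]
opening: 0.271
t 2.20 tcp [0.5138 0.0905 0.1462] tank-frame -0.0605 0.0004 open 0.271 F [-0.6  0.3 -0.2] M [-0.04  0.    0.01] q [-0.31  0.32  0.07  1.99 -0.03  0.84  1.55]
  shift mm [ 0.4 -0.9  1.2] turn deg [-0.    0.07  0.04]
```

View pics/w2.png

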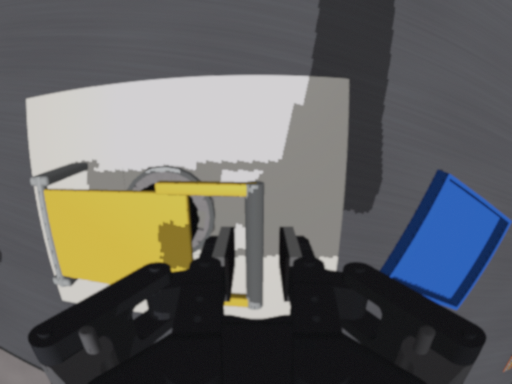

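The bar (column 255, rows 182–308) lies between the fingers, whose inner faces are at columns 233 and 280. I'll close on it.

```bash
python3 -m crank '[[[0,0,0.001,0,0,0],[0,0,0.001,0,0,0],[0,0,0.001,0,0,0],[0,0,0.001,0,0,0],[0,0,0.001,0,0,0],[0,0,0.001,0,0,0]]]' 0 20
python3 - <<'E'
from h import *
s=ctrl.get_state()
goal(s['tool_pos'])
p=s['tool_pos'];d=(p[:2]-C)@X
print('theta from x',np.arccos((.068-d)/.128))
for th in (.2,.4,.6,.8,1,1.2,1.4,1.6,1.8,2.0,2.05): # shift along tool y(-X) and z(down)
    print(th,'y %.1f z %.1f'%(-1000*((.068-.128*np.cos(th))-(.068-.128*np.cos(.076))),-1000*.128*(np.sin(th)-np.sin(.076))))
E
```

```text
t: 2.75
tool_pos: [0.515, 0.0896, 0.1461]
tool_rot: [-0.102, 0.995, -0.0, 0.002]
force: [2.2, -4.3, 0.6]
opening: 0.092
t 2.75 tcp [0.515  0.0896 0.1461] tank-frame -0.0593 0.0014 open 0.092 F [ 2.2 -4.3  0.6] M [-0.88 -0.66  0.05] q [-0.31  0.32  0.07  1.99 -0.03  0.83  1.55]
  shift mm [0. 0. 0.] turn deg [-0.06  0.23 -0.03]
theta from x 0.102949384805809
0.2 y -2.2 z -15.7
0.4 y -9.7 z -40.1
0.6 y -22.0 z -62.6
0.8 y -38.5 z -82.1
1 y -58.5 z -98.0
1.2 y -81.2 z -109.6
1.4 y -105.9 z -116.4
1.6 y -131.4 z -118.2
1.8 y -156.7 z -114.9
2.0 y -180.9 z -106.7
2.05 y -186.6 z -103.9
```

```bash
python3 -m crank '[[[0,-0.002,-0.0157,0,0,0],[0,-0.0055,-0.028,0,0,0],[0,-0.0097,-0.04,0,0,0],[0,-0.0155,-0.0515,0,0,0],[0,-0.022,-0.0625,0,0,0],[0,-0.03,-0.0725,0,0,0],[0,-0.0385,-0.082,0,0,0],[0,-0.0385,-0.082,0,0,0]]]'
python3 - <<'E'
from h import *
goal(tk(.068-.128*np.cos(.8),.0014,.1461+.128*(np.sin(.8)-np.sin(.076))))
E
```

```text
t: 3.42
tool_pos: [0.5227, 0.0532, 0.2308]
tool_rot: [-0.102, 0.995, 0.002, 0.003]
force: [-1.9, 5.6, 5.2]
opening: 0.092
t 3.42 tcp [0.5227 0.0532 0.2308] tank-frame -0.0222 0.0015 open 0.092 F [-1.9  5.6  5.2] M [ 1.16  0.51 -0.05] q [-0.26  0.22  0.1   1.9  -0.03  1.02  1.62]
  shift mm [ 0.1 -1.   2.6] turn deg [ 0.16  0.32 -0.06]
```

```bash
python3 -m crank '[[[0,-0.0105,-0.006,0,0,0],[0,-0.021,-0.0134,0,0,0],[0,-0.032,-0.02,0,0,0],[0,-0.0437,-0.025,0,0,0],[0,-0.056,-0.029,0,0,0],[0,-0.0684,-0.0318,0,0,0],[0,-0.081,-0.0334,0,0,0],[0,-0.081,-0.0334,0,0,0]]]'
python3 - <<'E'
from h import *
goal(tk(.068-.128*np.cos(1.5),.0014,.1461+.128*(np.sin(1.5)-np.sin(.076))))
goal(tk(.068-.128*np.cos(2.05),.0014,.1461+.128*(np.sin(2.05)-np.sin(.076))))
E
```

```text
t: 4.08
tool_pos: [0.5397, -0.0284, 0.2666]
tool_rot: [-0.1, 0.995, 0.002, 0.004]
force: [-0.7, -0.9, 10.3]
opening: 0.092
t 4.08 tcp [ 0.5397 -0.0284  0.2666] tank-frame 0.0612 0.0015 open 0.092 F [-0.7 -0.9 10.3] M [-0.02  0.42  0.05] q [-0.15  0.21  0.15  1.82 -0.04  1.1   1.79]
  shift mm [0.1 2.3 2.5] turn deg [ 0.14  0.47 -0.22]
t 4.08 tcp [ 0.5397 -0.0284  0.2666] tank-frame 0.0612 0.0015 open 0.092 F [-0.7 -0.9 10.3] M [-0.02  0.42  0.05] q [-0.15  0.21  0.15  1.82 -0.04  1.1   1.79]
  shift mm [ -0.  -65.8  16.4] turn deg [ 0.14  0.47 -0.22]
```

```bash
python3 -m crank '[[[0,-0.0106,0.002,0,0,0],[0,-0.0233,0.003,0,0,0],[0,-0.036,0.0054,0,0,0],[0,-0.048,0.009,0,0,0],[0,-0.06,0.0136,0,0,0],[0,-0.0655,0.016,0,0,0],[0,-0.0655,0.016,0,0,0],[0,-0.0655,0.016,0,0,0]]]'
python3 - <<'E'
from h import *
goal(tk(.068-.128*np.cos(2.05),.0014,.1461+.128*(np.sin(2.05)-np.sin(.076))))
E
```

```text
t: 4.75
tool_pos: [0.553, -0.0937, 0.2502]
tool_rot: [-0.1, 0.995, 0.001, 0.004]
force: [1.6, -2.2, 2.4]
opening: 0.096
t 4.75 tcp [ 0.553  -0.0937  0.2502] tank-frame 0.1278 0.0013 open 0.096 F [ 1.6 -2.2  2.4] M [-0.3  -0.26  0.04] q [-0.06  0.26  0.19  1.8  -0.06  1.08  1.92]
  shift mm [-0.1  0.8  0.3] turn deg [ 0.06  0.45 -0.26]
```

Now I'll open the fingers slightly, rise straight up, and look.

```bash
python3 -m crank '[[[0,0.0,0,0,0,0],[0,0,0,0,0,0],[0,0,0,0,0,0],[0,0,-0.02,0,0,0],[0,0,-0.05,0,0,0],[0,0,-0.09,0,0,0],[0,0,-0.1,0,0,0],[0,0,-0.1,0,0,0]]]' 0.27
python3 - <<'E'
from h import *
goal(tk(0,0,.26))
b=cap('side');a=cap('top')
cv2.imwrite('pics/s2.png',cv2.cvtColor(np.hstack([cv2.resize(a['color'][140:290,160:330],None,fx=2.3,fy=2.3),cv2.resize(b['color'][140:290,210:380],None,fx=2.3,fy=2.3)]),cv2.COLOR_RGB2BGR))
for k,c in(('t',a),('s',b)):
    p=cloud(c)[0];hsv=cv2.cvtColor(c['color'],cv2.COLOR_RGB2HSV);H,S,V=[hsv[...,i].astype(int) for i in range(3)]
    y=(H>22)&(H<35)&(S>150)&(V>60)&(p[...,2]>.11)&(p[...,2]<.3)&(p[...,0]<.7)&(abs(p[...,1])<.2)
    q=p[y];L=np.c_[(q[:,:2]-C)@X,(q[:,:2]-C)@Y,q[:,2]];print(k,len(L),L.min(0),L.max(0))
    if len(L)>20:f=np.polyfit(L[:,2],L[:,0],1);print('theta',np.pi/2+np.arctan(f[0]))
    g=(V<60)&(abs(p[...,2]-.135)<.02)&(np.hypot(*(np.moveaxis(p[...,:2]-C,-1,0)))<.035)
    q=p[g];print('cap',len(q),np.median(q,0) if len(q) else 0)
    if len(q):
        L=np.c_[(q[:,:2]-C)@X,(q[:,:2]-C)@Y,q[:,2]];print(L.min(0),L.max(0))
E
```

```text
t: 5.42
tool_pos: [0.5538, -0.0939, 0.3542]
tool_rot: [-0.1, 0.995, 0.0, 0.008]
force: [-0.7, 0.0, 1.2]
opening: 0.272
t 5.42 tcp [ 0.5538 -0.0939  0.3542] tank-frame 0.1282 0.0021 open 0.272 F [-0.7  0.   1.2] M [-0.05  0.04  0.01] q [-0.07  0.19  0.2   1.65 -0.04  1.29  1.91]
  shift mm [  4.  128.2  94.1] turn deg [-0.04  0.87 -0.23]
t 516 [ 0.0687596  -0.02823799  0.14801222] [0.10907571 0.02952    0.22793851]
theta 2.0476641327164486
cap 361 [0.52509993 0.02902324 0.14105502]
[-0.02292133 -0.02335618  0.11797826] [0.0233631  0.02262474 0.14512044]
s 1057 [ 0.0672151  -0.03299457  0.14909236] [0.12497672 0.03442302 0.25949886]
theta 2.0479382627810288
cap 339 [0.52601173 0.04455434 0.13898415]
[-0.02455617 -0.02293602  0.11505565] [0.02327659 0.02319117 0.14311188]
```

View pics/s2.png

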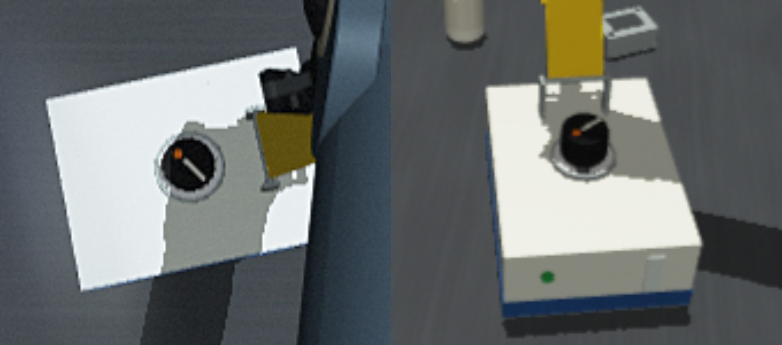

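The flap is open at 2.05 rad in both views. The cap sits on the tank axis (offset under 1 mm) with its top at 0.141. Before choosing a yaw for the turn, I'll check where the wrist camera sits.

```bash
python3 - <<'E'
from h import *
w=cap('wrist');s=ctrl.get_state();o=-R.from_rotvec(np.ravel(w['rvec'])).as_matrix().T@np.ravel(w['tvec'])
print('cam in tool',R.from_quat(s['tool_rot']).inv().apply(o-s['tool_pos']))
goal(tk(0,0,.30),-5)
E
python3 -m crank '[[[0.0,0.01,0,0,0,7],[0,0.03,0,0,0,14],[0.0,0.05,0,0,0,21],[0.002,0.07,0.01,0,0,28],[0.004,0.09,0.02,0,0,35],[0.004,0.11,0.03,0,0,42],[0.004,0.125,0.04,0,0.5,49],[0.004,0.128,0.05,0,0.8,56]]]' 0.85 20
python3 -c "
from h import *
goal(tk(0,0,.26),-5)"
```

```text
cam in tool [ 0.06619459  0.00088006 -0.14464103]
t 5.57 tcp [ 0.5515 -0.0935  0.3489] tank-frame 0.1273 -0.0002 open 0.269 F [-0.4  0.2 -0.1] M [-0.03 -0.    0.06] q [-0.07  0.19  0.2   1.66 -0.04  1.29  1.91]
  shift mm [  0.6 127.2  49.1] turn deg [  0.37   0.12 106.52]
t: 6.23
tool_pos: [0.5204, 0.0349, 0.2966]
tool_rot: [0.379, 0.925, 0.001, -0.007]
force: [-0.9, 0.7, 0.7]
opening: 0.847
t 6.23 tcp [0.5204 0.0349 0.2966] tank-frame -0.0047 -0.0044 open 0.847 F [-0.9  0.7  0.7] M [-0.05 -0.02  0.01] q [-0.32  0.17  0.2   1.81 -0.05  1.18  0.69]
  shift mm [-6.9  1.2 36.5] turn deg [-0.53 -0.68 50.47]
```

```bash
python3 -m crank '[[[-0.004,0,0,0,0,7],[-0.006,0,0,0,0,14],[-0.007,0.001,0,0,0,21],[-0.007,0.001,0,0,0,28],[-0.007,0.001,0,-0.5,-0.6,35],[-0.007,0.001,0,-0.5,-0.7,42],[-0.007,0.001,0.01,-0.5,-0.7,49],[-0.007,0.001,0.02,-0.5,-0.7,50.4]]]' 0.85 20
python3 -m crank '[[[0,0,0.01,0,0,0],[0,0,0.01,0,0,0]]]'
python3 - <<'E'
from h import *
goal(tk(0,0,.11),-5)
E
```

```text
t: 6.9
tool_pos: [0.525, 0.031, 0.2748]
tool_rot: [0.738, 0.675, -0.001, -0.001]
force: [0.2, -0.4, 0.4]
opening: 0.852
t: 7.07
tool_pos: [0.5225, 0.0311, 0.261]
tool_rot: [0.737, 0.676, -0.004, -0.002]
force: [-0.5, -0.3, -0.8]
opening: 0.852
t 7.07 tcp [0.5225 0.0311 0.261 ] tank-frame -0.0005 -0.0031 open 0.852 F [-0.5 -0.3 -0.8] M [-0.02  0.05  0.01] q [-0.39  0.2   0.3   1.86 -0.06  1.1  -0.16]
  shift mm [  0.9   4.6 150.9] turn deg [-0.55  0.18  0.07]
```

```bash
python3 -m crank '[[[0.001,0.004,0.03,-0.5,0.2,0],[0.001,0.004,0.06,-0.5,0.2,0],[0.001,0.004,0.08,-0.5,0.2,0],[0.001,0.004,0.09,-0.5,0.2,0],[0.001,0.004,0.1,-0.5,0.2,0],[0.001,0.004,0.1,-0.5,0.2,0]]]'
python3 - <<'E'
from h import *
goal(tk(0,0,.11),-5)
E
```

```text
t: 7.57
tool_pos: [0.5249, 0.0314, 0.1595]
tool_rot: [0.737, 0.676, -0.001, -0.001]
force: [0.5, -0.3, -0.5]
opening: 0.85
t 7.57 tcp [0.5249 0.0314 0.1595] tank-frame -0.0003 -0.0008 open 0.850 F [ 0.5 -0.3 -0.5] M [ 0.01 -0.04  0.  ] q [-0.37  0.31  0.28  1.98 -0.11  0.87 -0.11]
  shift mm [-0.1  1.  49.5] turn deg [-0.2   0.02  0.11]
```

```bash
python3 -m crank '[[[0,0.001,0.015,-0.2,0,0],[0,0.001,0.03,-0.2,0,0],[0,0.001,0.04,-0.2,0,0],[0,0.001,0.047,-0.2,0,0],[0,0.001,0.049,-0.2,0,0],[0,0.001,0.049,-0.2,0,0],[0,0.001,0.049,-0.2,0,0]]]'
python3 - <<'E'
from h import *
goal(tk(0,0,.11),-5)
w=cap('wrist');save(w,'w3.png')
E
```

```text
t: 8.15
tool_pos: [0.5263, 0.0313, 0.1112]
tool_rot: [0.737, 0.676, 0.0, 0.0]
force: [-0.8, 0.3, 1.0]
opening: 0.848
t 8.15 tcp [0.5263 0.0313 0.1112] tank-frame 0.0 0.0006 open 0.848 F [-0.8  0.3  1. ] M [ 0.04 -0.01  0.07] q [-0.35  0.38  0.27  2.02 -0.14  0.76 -0.09]
  shift mm [-0.2 -0.6  1.2] turn deg [0.07 0.   0.12]
```

View pics/w3.png

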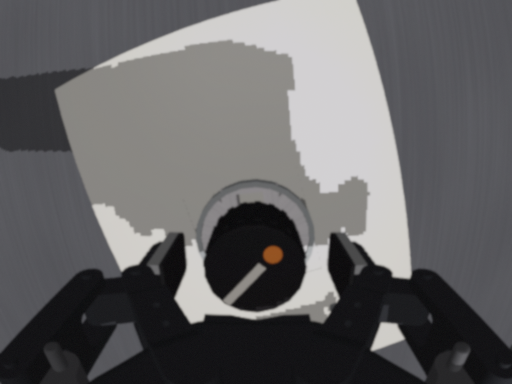

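The cap (centre near column 256) is midway between the pads (inner edges at columns 185 and 328). I'll close gently.

```bash
python3 -m crank '[[[0,0,0.001,0,0,0],[0,0,0.001,0,0,0],[0,0,0.001,0,0,0],[0,0,0.001,0,0,0],[0,0,0.001,0,0,0],[0,0,0.001,0,0,0],[0,0,0.001,0,0,0],[0,0,0.001,0,0,0]]]' 0 25
python3 - <<'E'
from h import *
goal(tk(0,0,.11),-5)
E
```

```text
t: 8.87
tool_pos: [0.5265, 0.0314, 0.1107]
tool_rot: [0.737, 0.676, 0.001, 0.001]
force: [-1.1, 0.6, 6.3]
opening: 0.528
t 8.87 tcp [0.5265 0.0314 0.1107] tank-frame -0.0 0.0008 open 0.528 F [-1.1  0.6  6.3] M [0.03 0.46 0.  ] q [-0.35  0.38  0.26  2.02 -0.14  0.76 -0.09]
  shift mm [-0.3 -0.8  0.7] turn deg [ 0.1  -0.02  0.12]
```

```bash
python3 -m crank '[[[0,0,0,0,0,-4],[0,0,0,0,0,-9],[0,0,0,0,0,-14],[0,0,0,0,0,-19],[0,0,0,0,0,-24],[0,0,0,0,0,-28],[0,0,0,0,0,-30],[0,0,0,0,0,-30]]]'
python3 - <<'E'
from h import *
goal(tk(0,0,.11),25)
w=cap('wrist');save({'color':w['color'][160:]},'w4.png')
E
```

```text
t: 9.53
tool_pos: [0.5272, 0.0314, 0.111]
tool_rot: [0.536, 0.844, 0.001, 0.001]
force: [-0.5, -0.1, 3.9]
opening: 0.531
t 9.53 tcp [0.5272 0.0314 0.111 ] tank-frame 0.0001 0.0015 open 0.531 F [-0.5 -0.1  3.9] M [ 0.06 -0.08  0.02] q [-0.25  0.37  0.14  2.01 -0.07  0.76  0.37]
  shift mm [ 0.4 -1.5  1. ] turn deg [0.19 0.06 0.14]
```

View pics/w4.png

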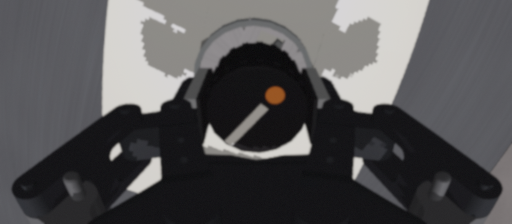

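The stripe has kept its place between the pads, so the cap turned 30° with the gripper. From here I'll go in small steps with a torque guard between them.

```bash
cat > g.py <<'E'
from h import *
import sys
s=ctrl.get_state();y=R.from_quat(s['tool_rot']).apply([0,1,0]);m=s['ft_torque'][2]
print('  yaw %.2f Mz %.3f F'%(np.degrees(np.arctan2(y[1],y[0])),m),s['force'].round(1),'pos',s['tool_pos'].round(4),'op %.3f'%s['opening'])
sys.exit(abs(m)>0.14)
E
python3 -m crank '[[[0,0,0,0,0,-3],[0,0,0,0,0,-6],[0,0,0,0,0,-8],[0,0,0,0,0,-8]]]' >/dev/null; python3 g.py &&
python3 -m crank '[[[0,0,0,0,0,-2],[0,0,0,0,0,-4],[0,0,0,0,0,-4]]]' >/dev/null; python3 g.py &&
python3 -m crank '[[[0,0,0,0,0,-2],[0,0,0,0,0,-4],[0,0,0,0,0,-4]]]' >/dev/null && python3 g.py &&
python3 -m crank '[[[0,0,0,0,0,-2],[0,0,0,0,0,-4],[0,0,0,0,0,-4]]]' >/dev/null && python3 g.py &&
python3 -m crank '[[[0,0,0,0,0,-2],[0,0,0,0,0,-4],[0,0,0,0,0,-4]]]' >/dev/null && python3 g.py
```

```text
yaw 33.05 Mz 0.056 F [0.4 0.3 2.9] pos [0.5275 0.0313 0.111 ] op 0.527
  yaw 33.05 Mz 0.056 F [0.4 0.3 2.9] pos [0.5275 0.0313 0.111 ] op 0.527False
False
```

```bash
sed -i 's/sys.exit(abs(m)>0.14)/sys.exit(int(abs(m)>0.14))/' g.py
python3 -m crank '[[[0,0,0,0,0,-2],[0,0,0,0,0,-4],[0,0,0,0,0,-4]]]' >/dev/null; python3 g.py &&
python3 -m crank '[[[0,0,0,0,0,-2],[0,0,0,0,0,-4],[0,0,0,0,0,-4]]]' >/dev/null && python3 g.py &&
python3 -m crank '[[[0,0,0,0,0,-2],[0,0,0,0,0,-4],[0,0,0,0,0,-4]]]' >/dev/null && python3 g.py &&
python3 -m crank '[[[0,0,0,0,0,-2],[0,0,0,0,0,-4],[0,0,0,0,0,-4]]]' >/dev/null && python3 g.py
```

```text
yaw 36.98 Mz 0.031 F [-0.6 -0.1  4. ] pos [0.5274 0.0312 0.111 ] op 0.530
  yaw 40.92 Mz -0.009 F [-1.2  0.7  4.9] pos [0.5274 0.0311 0.1111] op 0.531
  yaw 44.80 Mz -0.113 F [-2.9 -1.   6. ] pos [0.5262 0.0307 0.111 ] op 0.528
  yaw 48.62 Mz -0.296 F [-2.9 -1.1  6.3] pos [0.5249 0.0304 0.111 ] op 0.530
```

The torque has risen to -0.30 N m at yaw 48.6, after about 0.87 rad of turning, so this is the stop. I'll back off slightly to unload it, then lift in small steps while watching the force.

```bash
python3 -m crank '[[[0,0,0,0,0,1.5],[0,0,0,0,0,3],[0,0,0,0,0,3]]]' >/dev/null; python3 g.py &&
python3 -m crank '[[[0,0,-0.0015,0,0,0],[0,0,-0.003,0,0,0],[0,0,-0.003,0,0,0]]]' >/dev/null && python3 g.py &&
python3 -m crank '[[[0,0,-0.0015,0,0,0],[0,0,-0.003,0,0,0],[0,0,-0.003,0,0,0]]]' >/dev/null && python3 g.py; python3 -c "
from h import *
w=cap('wrist');save({'color':w['color'][160:]},'w5.png')"
```

```text
yaw 45.51 Mz -0.029 F [-0.2 -0.1  3.8] pos [0.525  0.0304 0.1111] op 0.531
  yaw 45.50 Mz 0.018 F [-1.  -0.8  3. ] pos [0.525  0.0304 0.1143] op 0.525
  yaw 45.50 Mz 0.052 F [-0.2 -0.1 -0.6] pos [0.5247 0.0304 0.117 ] op 0.529
```

View pics/w5.png

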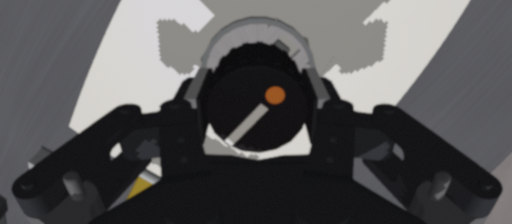

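The stripe is unchanged between the pads and the vertical force is about the cap's weight, so nothing is holding it. I'll keep lifting.

```bash
cat > gz.py <<'E'
from h import *
import sys
sys.exit(int(ctrl.get_state()['force'][2]<-6))
E
python3 -m crank '[[[0,0,-0.002,0,0,0],[0,0,-0.004,0,0,0],[0,0,-0.004,0,0,0]]]' >/dev/null; python3 g.py && python3 gz.py &&
python3 -m crank '[[[0,0,-0.002,0,0,0],[0,0,-0.004,0,0,0],[0,0,-0.004,0,0,0]]]' >/dev/null && python3 g.py && python3 gz.py &&
python3 -m crank '[[[0,0,-0.005,0,0,0],[0,0,-0.01,0,0,0],[0,0,-0.015,0,0,0],[0,0,-0.02,0,0,0],[0,0,-0.025,0,0,0],[0,0,-0.025,0,0,0]]]' >/dev/null && python3 g.py
python3 - <<'E'
from h import *
a=cap('top');p=cloud(a)[0]
s=ctrl.get_state()
hsv=cv2.cvtColor(a['color'],cv2.COLOR_RGB2HSV)
t=(abs(hsv[...,0].astype(int)-115)<10)&(hsv[...,1]>150)&(hsv[...,2]>60)&(p[...,1]>.22)&(p[...,2]<.04)
K=a['K'];Rm=R.from_rotvec(np.ravel(a['rvec'])).as_matrix();o=-Rm.T@np.ravel(a['tvec'])
ct=max(cv2.findContours(t.astype(np.uint8),0,2)[0],key=cv2.contourArea)
r=cv2.minAreaRect(ct);d=Rm.T@np.array([(r[0][0]-K[0,2])/K[0,0],(r[0][1]-K[1,2])/K[1,1],1]);print(r,o+d*(.024-o[2])/d[2])
f=t&(p[...,2]<.009);f=cv2.erode(f.astype(np.uint8),np.ones((3,3)))>0;q=p[f];print('floor',len(q),q.mean(0),cv2.minAreaRect((q[:,:2]*1000).astype(np.float32)))
goal([.545,.343,.25],45)
E
```

```text
yaw 45.50 Mz -0.026 F [ 0.3  0.5 -1.1] pos [0.5248 0.0304 0.1212] op 0.528
  yaw 45.49 Mz -0.042 F [ 0.  -0.9 -1.3] pos [0.5252 0.0304 0.1257] op 0.527
  yaw 45.49 Mz -0.030 F [ 0.7 -0.1 -0.5] pos [0.526  0.0305 0.152 ] op 0.530
((112.56924438476562, 209.2461395263672), (62.6219367980957, 63.14817428588867), 15.255120277404785) [0.54139007 0.33574484 0.024     ]
floor 2577 [0.54174083 0.34186159 0.00413114] ((542.7354736328125, 343.1869201660156), (125.76658630371094, 127.19752502441406), 76.8435287475586)
t 12.77 tcp [0.5256 0.0305 0.1515] tank-frame 0.0007 -0.0002 open 0.531 F [-0.9 -1.  -1.7] M [-0.02 -0.    0.05] q [-0.19  0.32  0.06  1.97 -0.02  0.85  0.68]
  shift mm [205.2 236.5 -98.6] turn deg [0.01 0.02 0.5 ]
```

The cap is out: cap_grip is at about 0.164, with no resistance. The tray centre is near (0.542, 0.339). Now I'll carry it over.

```bash
python3 -m crank '[[[0,0,-0.02,0,0,0],[0,0,-0.045,0,0,0],[0.01,0.01,-0.06,0,0,0],[0.03,0.035,-0.06,0,0,0],[0.05,0.06,-0.06,0,0,0],[0.075,0.085,-0.06,0,0,0],[0.1,0.113,-0.06,0,0,0],[0.12,0.136,-0.06,0,0,0]]]' >/dev/null; python3 g.py
python3 -c "
from h import *
goal([.542,.339,.2],45)"
```

```text
yaw 45.59 Mz 0.002 F [-0.7  0.1 -0.9] pos [0.5347 0.2145 0.2113] op 0.526
t 13.43 tcp [0.5347 0.2145 0.2113] tank-frame -0.1777 0.0461 open 0.526 F [-0.7  0.1 -0.9] M [ 0.04 -0.    0.  ] q [-0.44  0.33 -0.02  1.8   0.01  1.02  0.34]
  shift mm [81.9 94.  11.4] turn deg [ 0.03 -0.03  0.59]
```

```bash
python3 -m crank '[[[0.015,0.02,0,0,0,0],[0.035,0.04,0,0,0,0],[0.055,0.065,0,0,0,0],[0.07,0.08,0.02,0,0,0],[0.08,0.092,0.045,0,0,0],[0.082,0.094,0.075,0,0,0],[0.082,0.094,0.1,0,0,0],[0.082,0.094,0.11,0,0,0]]]' >/dev/null; python3 g.py
python3 -m crank '[[[0,0,0.015,0,0,0],[0,0,0.03,0,0,0],[0,0,0.03,0,0,0],[0,0,0.03,0,0,0]]]' >/dev/null; python3 g.py
python3 -c "
from h import *
goal([.542,.339,.021],45)
a=cap('side');cv2.imwrite('pics/s3.png',cv2.cvtColor(cv2.resize(a['color'][150:,180:360],None,fx=2.2,fy=2.2),cv2.COLOR_RGB2BGR))"
```

```text
yaw 45.66 Mz 0.006 F [-0.  -1.  -1.1] pos [0.5393 0.3381 0.0969] op 0.529
  yaw 45.63 Mz 0.013 F [ 0.4 -0.7 -0.1] pos [0.5391 0.3376 0.0668] op 0.532
t 14.43 tcp [0.5391 0.3376 0.0668] tank-frame -0.2972 0.0755 open 0.532 F [ 0.4 -0.7 -0.1] M [ 0.01 -0.05  0.01] q [-0.59  0.58 -0.04  1.76  0.03  0.8   0.14]
  shift mm [-1.1  3.4 45.8] turn deg [-0.46 -0.12  0.62]
```

View pics/s3.png

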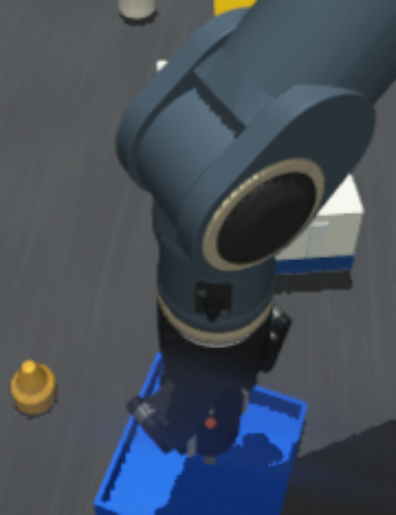

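The gripper and cap are over the middle of the tray, clear of its walls and the nozzle. I'll lower slowly until contact.

```bash
cat > gd.py <<'E'
from h import *
import sys
sys.exit(int(ctrl.get_state()['force'][2]>3))
E
python3 -m crank '[[[0,0.001,0.01,-0.4,0,0],[0,0.002,0.02,-0.4,0,0],[0,0.002,0.03,-0.4,0,0],[0,0.002,0.037,-0.4,0,0],[0,0.002,0.04,-0.4,0,0],[0,0.002,0.04,-0.4,0,0]]]' >/dev/null; python3 g.py; python3 gd.py &&
python3 -m crank '[[[0,0,0.002,0,0,0],[0,0,0.002,0,0,0],[0,0,0.002,0,0,0]]]' >/dev/null && python3 g.py && python3 gd.py &&
python3 -m crank '[[[0,0,0.002,0,0,0],[0,0,0.002,0,0,0],[0,0,0.002,0,0,0]]]' >/dev/null && python3 g.py && python3 gd.py &&
python3 -m crank '[[[0,0,0.002,0,0,0],[0,0,0.002,0,0,0],[0,0,0.002,0,0,0]]]' >/dev/null && python3 g.py && python3 gd.py &&
python3 -m crank '[[[0,0,0.002,0,0,0],[0,0,0.002,0,0,0],[0,0,0.002,0,0,0]]]' >/dev/null && python3 g.py
```

```text
yaw 45.63 Mz 0.020 F [-0.9  0.4 -1.3] pos [0.5405 0.339  0.0268] op 0.527
  yaw 45.63 Mz -0.013 F [-0.3 -0.  -0.5] pos [0.5405 0.3392 0.025 ] op 0.530
  yaw 45.63 Mz 0.009 F [ 0.2 -0.8 -0.6] pos [0.5406 0.3392 0.0231] op 0.531
  yaw 45.63 Mz 0.013 F [ 0.6  0.  -0.8] pos [0.5405 0.3391 0.0209] op 0.529
  yaw 45.63 Mz 0.008 F [-1.7 -0.2  4.4] pos [0.5408 0.3393 0.02  ] op 0.531
```

Contact came at TCP z = 0.020, where 0.021 was predicted. I'll let go and rise straight up.

```bash
python3 -m crank '[[[0,0,-0.001,0,0,0],[0,0,-0.001,0,0,0],[0,0,-0.001,0,0,0],[0,0,-0.001,0,0,0],[0,0,-0.001,0,0,0],[0,0,-0.001,0,0,0]]]' 0.85 
python3 g.py
python3 -m crank '[[[0,0,-0.01,0,0,0],[0,0,-0.025,0,0,0],[0,0,-0.045,0,0,0],[0,0,-0.075,0,0,0],[0,0,-0.11,0,0,0],[0,0,-0.15,0,0,0],[0,0,-0.18,0,0,0],[0,0,-0.2,0,0,0]]]' >/dev/null
python3 -m crank '[[[-0.02,-0.02,-0.02,0,0,0],[-0.05,-0.05,-0.02,0,0,0],[-0.08,-0.075,-0.02,0,0,0],[-0.1,-0.1,-0.02,0,0,0],[-0.1,-0.1,-0.02,0,0,0],[-0.1,-0.1,-0.02,0,0,0]]]' >/dev/null; python3 g.py
python3 - <<'E'
from h import *
a=cap('top');b=cap('side')
cv2.imwrite('pics/f.png',cv2.cvtColor(np.hstack([a['color'][60:320,40:440],b['color'][124:,180:360]]),cv2.COLOR_RGB2BGR))
for k,c in(('t',a),('s',b)):
    p=cloud(c)[0];hsv=cv2.cvtColor(c['color'],cv2.COLOR_RGB2HSV);H,S,V=[hsv[...,i].astype(int) for i in range(3)]
    y=(H>22)&(H<35)&(S>150)&(V>60)&(p[...,2]>.11)&(p[...,2]<.3)&(p[...,0]<.7)&(abs(p[...,1])<.2)
    q=p[y]
    if len(q)>20:f=np.polyfit(q[:,2],(q[:,:2]-C)@X,1);print(k,'theta',len(q),np.pi/2+np.arctan(f[0]))
    m=(V<70)&(np.hypot(p[...,0]-.541,p[...,1]-.339)<.05)&(p[...,2]>.03)&(p[...,2]<.07);q=p[m]
    if len(q)>9:
        t=q[q[:,2]>np.percentile(q[:,2],60)];print(k,'cap',len(q),q.min(0),q.max(0),'top',np.median(t,0))
    n=(abs(H-18)<8)&(S>120)&(p[...,2]>.01)&(p[...,2]<.06)&(p[...,1]>.15)&(p[...,0]<.8)&(p[...,0]>.6)
    if n.sum():print(k,'nozzle',np.median(p[n],0))
E
```

```text
t: 16.48
tool_pos: [0.5407, 0.3393, 0.0208]
tool_rot: [0.378, 0.926, 0.0, -0.001]
force: [-0.7, -0.3, 0.5]
opening: 0.847
  yaw 45.63 Mz -0.007 F [-0.7 -0.3  0.5] pos [0.5407 0.3393 0.0208] op 0.847
  yaw 45.36 Mz 0.001 F [-0.   0.4  0.1] pos [0.5439 0.1958 0.2463] op 0.853
t theta 840 2.0516020368352006
t nozzle [0.69565276 0.28947627 0.0255597 ]
s cap 158 [0.52144368 0.32935956 0.03017741] [0.5606746  0.36298703 0.05191559] top [0.54214762 0.35792063 0.04891461]
s nozzle [0.69704275 0.30380319 0.02495799]
```

View pics/f.png

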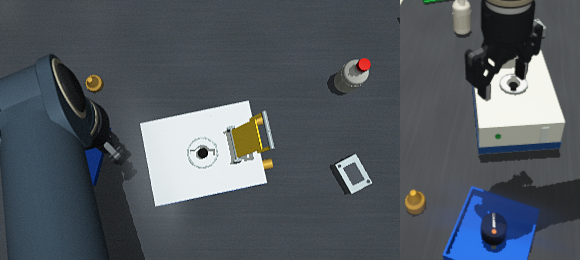

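The cap stands upright in the tray, with its top at about 0.05 m (0.051 expected). The neck is empty, the flap is at 2.05 rad, and the gripper is clear. Handing in.

```bash
python3 -c "
from h import *
print(ctrl.job_done())"
```

```text
the job is handed in; nothing more can be done
None
```

The job is done and handed in at about 17 s; no verdict was reported. The cap is out of the neck and standing in the blue tray, and the flap is still open.

- **Flap:** I pinched the bar and led it round to about 2.05 rad. It read 2.05 rad from both cameras after release, and 2.05 again at the end from the top camera.
- **Cap:** I turned it anticlockwise with a 25 N grip until the torque rose to 0.30 N m, after about 0.87 rad. That is a little over the 0.2 N m the task calls plenty at the stop. I then eased back 3° and lifted in small steps; the vertical force stayed around the cap's weight.
- **Placing:** I lowered it until it touched the tray floor (4.4 N), at the height predicted, then let go and backed off.

**Last checks:** The side view shows the cap upright near the middle of the tray, with its top at about 0.049 m (0.051 m expected). Its centre from the arm pose was about (0.541, 0.339), close to the tray middle I measured at (0.542, 0.339). The nozzle had not moved, the bottle and mould look untouched, and the robot was touching nothing.

**Failed or disagreeing:** The arm hid the tray from the top camera, so only the side view confirms the cap. The earlier tray-middle estimates differed by up to about 7 mm, within the 50 mm allowed. One of my guard scripts stopped a turning sequence early through a coding slip; it did no harm.

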